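# Set the pack-height gauge to a tub of waffles

## Task

Set the height gauge on the packing table to the tub that stands right in front of its column (the one the arm can swing over): swing the stop's arm over the tub, lower the stop until its foot just rests on the middle of the lid, and then, with the foot still resting there, lock the clamp by swinging its lever all the way round. Press gently, and do not shift any of the tubs.

Things in the scene. Friction and masses are not known exactly. Their poses are not given: they have to be found in the camera images.
- gauge_axis (a point): The gauge's column axis, at the top face of its 12 mm thick dark steel base plate (150 x 170 mm, screwed to the table). The column is a square 24 mm aluminium post, upright, its top 235 mm above the table; it swivels in the base about this vertical axis. x and y axes: the gauge's own; seen from the gauge, the tub to be measured stands on its -x side.
- gauge_column (a joint): Swivel of the column with everything on it, rad: 0 = the stop arm points along the gauge's own -x axis; positive = turned clockwise seen from above (range -1.2 to 1.2). Stiff: about 5 N at the knob moves it; it stays where left.
- gauge_stop (a joint): Height of the stop, m: 0 = highest (foot 150 mm above the table), grows as it is lowered, 1:1, to 0.11. Its friction more than carries its weight: it stays where left and needs about 2 N down (8 N up) to slide. The clamp lever does not change this friction.
- stop_foot (a point): Centre of the underside of the stop's foot, a white disc 32 mm across, at the end of the horizontal arm (22 wide, 20 mm high), 150 mm from the column axis. The arm comes from a 50 x 50 x 56 mm grey carriage on the column; the arm's mid-height is 40 mm above the underside of the foot.
- stop_knob (a point): Middle of the black upright round knob (24 mm diameter, grip part 30 mm tall) on top of the arm, straight above the foot: 75 mm above the underside of the foot; the knob's top is 15 mm above this point. Pinch it from above to swivel and lower the stop; it is rigidly fixed to the arm.
- clamp_lever (a joint): Clamp lever, rad: 0 = fully loose, 1.25 = fully locked (end stop); it counts as locked from 1.0. It grows clockwise seen from above, and needs about 1.5 N at its post; it stays where left.
- lever_pivot (a point): Point on the vertical turning axis of the clamp lever, at the height of the point lever_post; it is on the side of the carriage, 37 mm from the column axis, on the arm's left as seen from the column looking out along the arm, and travels with the stop.
- lever_post (a point): Point on the axis of the upright round black post (16 mm diameter) at the end of the lever, 85 mm from the pivot axis, 18 mm below the post's top (the lever bar's upper face is 31 mm below this point). Loose, the lever stands out sideways from the carriage, away from the arm; locking swings it clockwise seen from above, towards the arm.
- tub_low: Clear round tub of small waffles with a flat white lid, 94 mm diameter, 55 mm high, loose, 0.25 kg; origin at the centre of its underside, z up.
- tub_mid: Same kind of tub, 75 mm high, 0.35 kg; origin at the centre of its underside.
- tub_tall: Same kind of tub, 95 mm high, 0.45 kg; origin at the centre of its underside.
- tub_low_lid (a point): Centre of the top of the lid of tub_low, 55 mm above its underside.
- tub_mid_lid (a point): Centre of the top of the lid of tub_mid, 75 mm above its underside.
- tub_tall_lid (a point): Centre of the top of the lid of tub_tall, 95 mm above its underside.
- sheet_pan: Bystander: aluminium sheet pan, 330 x 240 x 20 mm, with waffles, fixed to the table; origin under its centre.

How it is judged:
By the outcome, as a careful person would: the job done as asked, in the order asked, and still so for the second after the job is handed in, with the robot touching nothing.
It also fails if it takes over 61 s, if anything falls off the work surface, if the arm or the gripper's body presses on something with over 40 N, if the wrist force passes 120 N, or if a joint passes its speed limit or range.

## Robot

A 6-joint arm with a two-finger parallel gripper is mounted at the origin on the work surface. World frame = base frame: x ahead of the robot, y to its left, z up, the work surface at z = 0. Lengths are in m, angles in rad, forces in N, time in s.
With the tool pointing down it reaches from about 0.375 to 0.975 m from the base axis. Payload 3.8 kg.
Tool frame: the origin (TCP) lies at the very end of the fingers, on their centre line; the grasp point (between the pads) lies 19 mm behind it (bot.tcp_to_grasp is the z of the grasp point in the tool frame, in m); z points along the fingers, y is the direction in which the jaws open and shut (so a half turn about z gives the same grasp; the last joint's range is limited). The gripper opens to 85 mm and grips with 20 to 120 N. Pads are 22 mm wide; open, the fingers measure 114 mm over their backs; the gripper's body (76 mm by 85 mm) begins 54 mm behind the grasp point. The pads swing forward as they close: fully open they stand 13 mm farther back than shut.
Start: joints at [1.069, 0.264, 1.604, -0, 1.274, -0.037], TCP at [0.303, 0.603, 0.231] pointing down, gripper open.
Joint ranges: [-2.63, 2.63], [-0.94, 2.18], [0.31, 2.57], [-1.31, 4.45], [0, 2.66], [-2.55, 2.55]. Speed limits (rad/s): [2.57, 2.57, 3.14, 3.14, 3.14, 3.14].

## Interface

Orientations are given as a rotation vector (axis times angle).
In Python, from workcell import status, vision, job, bot gives the robot as it stands.
- The arm moves only by the tool apply_moves, never from a script. Its argument "deltas" is a list of rows, each a list of 7 numbers: the shift along the tool's x, y, z in m, then the turn, a rotation vector about the tool's x, y, z in rad, then the closure, from 0 (fully open) to 1 (shut). In form: [[x, y, z, rx, ry, rz, jaw], ...]. A call has 1 to 8 rows; each row is the pose to reach, as a shift and turn from the pose commanded when the call began, along the tool's axes at that moment; what a row does not reach only later rows make up. A row lasts 1/12 s, in which the tool goes at most 41.7 mm and 7.16 degrees, less where a joint would pass 70% of its speed; a pose out of reach is approached as far as the arm can. A call with a gripper value outside its range is refused whole. The fingers move at their own pace and stop on an object; "squeeze" is the grip in N (left out, the last holds). Time passes only in rows, so rows that repeat a pose let the fingers close. It gives the time, the measured TCP pose, the force and the opening at its end, in the units of the state.
- status.read_state(): the state, without advancing time (a new reading comes with each control period).
- vision.read_camera(name): name is "scene" or "top"; returns the picture (480x640x3 uint8, red, green, blue); there is no depth.
- vision.get_calibration(name): a dict with "fov_y" (degrees; the focal length in pixels is half the picture's height over the tangent of half this angle, whatever the lens; pixels are square), "cx", "cy" (the principal point, pixels), "R" (3x3) and "t" (3): a world point X has camera coordinates R X + t. Camera axes: x right, y down, z forward; pixel columns grow to the right and rows downward; lengths in m; the calibration is good to about 2 mm. A picture is of the moment at which its call begins. get_calibration takes no time and is no camera call.
- job.finish_job(): hands the job in, once; it reports no verdict.
The state is a dict: "time": time; "q": joint angles; "joint_vel": joint speeds; "joint_torque": joint torques, N m; "tool_pos": TCP position; "tcp_rot": TCP orientation; "wrist_force": force on the tool from outside, world axes, zero at the start; "torque": the same for the moment, N m; "width": opening from 0.0 (shut) to 1.0 (fully open).
Only numpy, scipy, OpenCV 4.12 (cv2) and the standard library are available. Lean on these libraries where they do the work, as an engineer would, in place of code of your own. Each camera call takes 0.05 s, during which the arm holds its last target. There are 200 camera calls.

## Working session

There is one attempt and no reset: what is moved stays moved. The work goes in short steps, Python scripts to look and compute and a tool call to move; the robot and the scene stay as the last step left them, time stands still between calls to the robot, and variables do not carry over. Pictures are saved under pics/ and viewed, about 8 in all and at most 12, crops included, and the job is handed in when it is done.

Besides the shell and the picture viewer there is one more tool, called after "Request:" as a command line: name --pt "numbers of a row" for each row, then --argument value for the rest. apply_moves: Moves the arm, as the interface text tells. Its arguments: {"type":"object","properties":{"deltas":{"type":"array","items":{"type":"array","items":{"type":"number"}}},"squeeze":{"type":"number"}},"required":["deltas"]}

```bash
mkdir -p pics; python3 - <<'E'
from workcell import status, vision, bot
import cv2
for n in("scene","top"):
    im=vision.read_camera(n); cv2.imwrite(f"pics/{n}0.png",im[:,:,::-1]); c=vision.get_calibration(n); print(n,c)
s=status.read_state(); print(s, bot.tcp_to_grasp)
E
```

```text
scene {'fov_y': 50.677683569413745, 'cx': 324.2367758984033, 'cy': 247.73175666668237, 'R': array([[ 0.65431384,  0.75612558, -0.01214513],
       [ 0.46637226, -0.41611393, -0.78060624],
       [-0.59529011,  0.50509731, -0.6249051 ]]), 't': array([-0.38550081, -0.05627805,  1.76529296])}
top {'fov_y': 52.85146689366104, 'cx': 320.73775688964656, 'cy': 239.23279161164206, 'R': array([[-0.07181817, -0.99741215, -0.00333922],
       [-0.97561814,  0.07094423, -0.20769249],
       [ 0.20739191, -0.01165829, -0.97818847]]), 't': array([0.12807261, 0.53148981, 1.45028625])}
{'time': 0.1, 'q': array([ 1.06906511e+00,  2.64670812e-01,  1.60525370e+00,  7.32942931e-06,
        1.27370009e+00, -3.69046673e-02]), 'joint_vel': array([ 0.00192661, -0.00167114, -0.00382126,  0.00227601, -0.00059381,
        0.00218366]), 'joint_torque': array([-6.28586913e-04, -5.16707969e+01, -3.68589199e+01, -1.40490056e-04,
        6.34167896e-03, -1.45352163e-05]), 'tool_pos': array([0.302262  , 0.60279568, 0.23008246]), 'tcp_rot': array([-0.72346915, -3.05659094,  0.00307327]), 'wrist_force': array([ 0.38045167,  0.8882102 , -0.31942877]), 'torque': array([-0.00070012, -0.00993043, -0.02185692]), 'width': 0.9956348969462767} -0.0187
```

View pics/scene0.png

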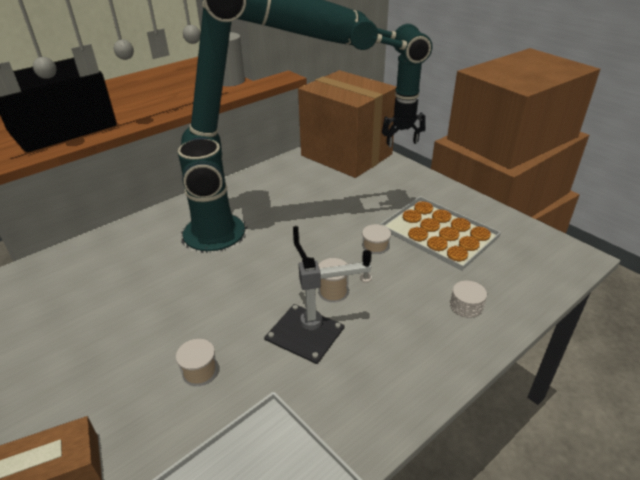

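View pics/top0.png

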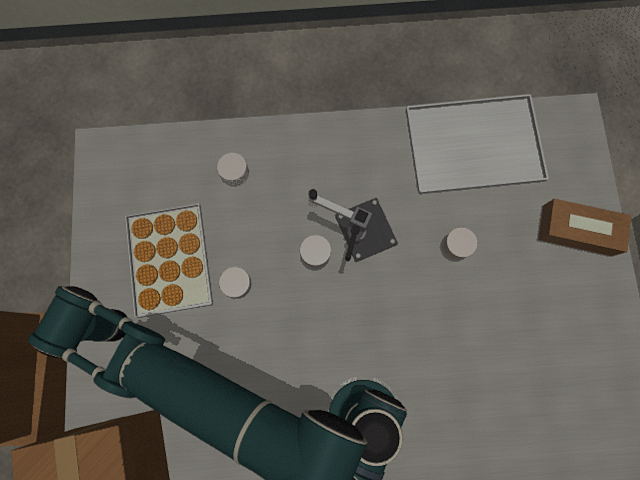

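```bash
cat > h.py <<'E'
import numpy as np, cv2
from workcell import status, vision, bot
def P(n):
    c=vision.get_calibration(n); f=240/np.tan(np.radians(c['fov_y']/2))
    K=np.array([[f,0,c['cx']],[0,f,c['cy']],[0,0,1]]); return K,np.array(c['R']),np.array(c['t'])
def proj(n,X):
    K,R,t=P(n); p=K@(R@np.array(X)+t); return p[:2]/p[2]
def plane(n,uv,z):
    K,R,t=P(n); o=-R.T@t; d=R.T@np.linalg.solve(K,[uv[0],uv[1],1]); return o+d*(z-o[2])/d[2]
def tri(a,b):  # a: scene px, b: top px
    M=[np.column_stack([P(n)[0]@P(n)[1],P(n)[0]@P(n)[2]]) for n in('scene','top')]
    X=cv2.triangulatePoints(M[0],M[1],np.array(a,float),np.array(b,float))[:,0]; X=X[:3]/X[3]
    e=[np.round(proj('scene',X)-a,1),np.round(proj('top',X)-b,1)]; return np.round(X,4),e
def shot(name,tag,box,s):
    im=vision.read_camera(name)[:,:,::-1]; x0,y0,x1,y1=box
    cv2.imwrite(f"pics/{tag}full.png",im)
    return cv2.resize(im[y0:y1,x0:x1],None,fx=s,fy=s,interpolation=cv2.INTER_CUBIC)
E
python3 - <<'E'
from h import *
a=cv2.imread('pics/scene0.png')[220:370,255:385]; b=cv2.imread('pics/top0.png')[175:275,290:410]
a=cv2.resize(a,None,fx=4,fy=4,interpolation=2)[:, :390*2]; 
cv2.imwrite('pics/c1.png',a); cv2.imwrite('pics/c2.png',cv2.resize(b,None,fx=6,fy=6,interpolation=2))
for n in('scene0','top0'):
    im=cv2.imread(f'pics/{n}.png').astype(int); m=((im.min(2)>165)).astype(np.uint8)
    k,l,s,c=cv2.connectedComponentsWithStats(m)
    print(n,[(s[i].tolist(),c[i].round(1).tolist()) for i in range(1,k) if 40<s[i,4]<3000])
E
```

```text
scene0 [([387, 217, 21, 19, 177], [397.7, 225.4]), ([322, 265, 41, 8, 92], [343.5, 268.4]), ([258, 410, 28, 24, 165], [271.6, 421.1]), ([262, 417, 49, 45, 706], [288.2, 435.2]), ([21, 445, 31, 24, 244], [37.1, 456.9])]
top0 []
```

View pics/c1.png

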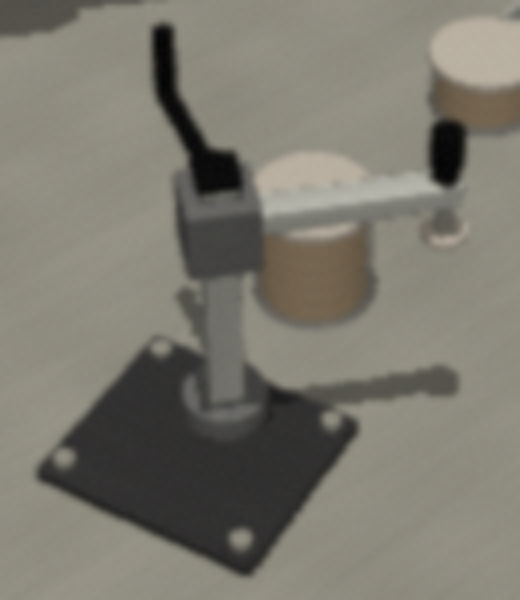

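View pics/c2.png

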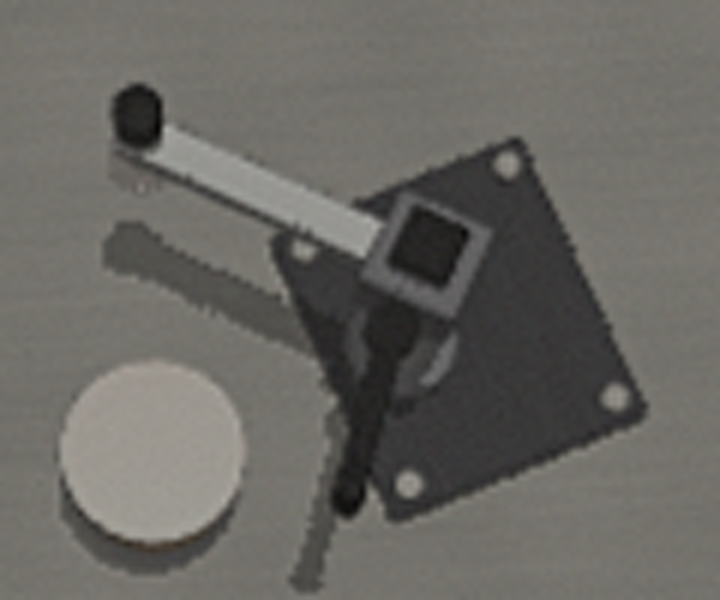

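```bash
python3 - <<'E'
from h import *
A=lambda u,v:[255+(u+.5)/4-.5,220+(v+.5)/4-.5]
B=lambda u,v:[290+(u+.5)/6-.5,175+(v+.5)/6-.5]
for n,a,b in [('knobtop',(449,126),(138,108)),('foot',(444,236),(138,186)),('posttop',(162,29),(349,495)),('lid',(313,193),(152,452)),('coltop',(210,172),(432,247))]:
    print(n,tri(A(*a),B(*b)))
ca=[plane('scene',A(*p),.012) for p in[(160,337),(357,427),(248,575),(38,472)]]
cb=[plane('top',B(*p),.012) for p in[(392,522),(272,245),(518,138),(648,410)]]
print(np.round(ca,3),np.round(cb,3),np.mean(ca,0),np.mean(cb,0))
c=plane('top',B(432,247),.235);print('col',c)
for z in(.055,.075,.095): 
  p=plane('top',B(152,452),z);q=plane('top',B(152+93,452),z);print('lid',z,p,plane('scene',A(313,193),z),np.linalg.norm(q-p)*2)
print('knob',plane('top',B(138,108),.24),plane('scene',A(449,126),.24))
E
```

```text
knobtop (array([0.6355, 0.1058, 0.2398]), [array([-0.5,  0.1]), array([-0.4, -0.3])])
foot (array([0.6289, 0.1103, 0.1378]), [array([-1.3,  0.2]), array([-1.1, -0.7])])
posttop (array([0.4446, 0.0243, 0.2519]), [array([-0.5,  0.1]), array([-0.5, -0.3])])
lid (array([0.5003, 0.1104, 0.0932]), [array([-0.3,  0. ]), array([-0.2, -0.1])])
coltop (array([ 0.5604, -0.0273,  0.2294]), [array([ 0.3, -0. ]), array([0.3, 0.2])])
[[ 0.476 -0.015  0.012]
 [ 0.634  0.033  0.012]
 [ 0.682 -0.106  0.012]
 [ 0.522 -0.156  0.012]] [[ 0.468 -0.014  0.012]
 [ 0.624  0.037  0.012]
 [ 0.674 -0.101  0.012]
 [ 0.519 -0.156  0.012]] [ 0.57844728 -0.06108101  0.012     ] [ 0.57143916 -0.05853856  0.012     ]
col [ 0.55947711 -0.02601979  0.235     ]
lid 0.055 [0.50702951 0.10984407 0.055     ] [0.46773233 0.14030517 0.055     ] 0.09630387190949878
lid 0.075 [0.50323047 0.10980472 0.075     ] [0.48497275 0.12502033 0.075     ] 0.09499758500622697
lid 0.095 [0.49943143 0.10976537 0.095     ] [0.50221318 0.10973549 0.095     ] 0.09369129810295519
knob [0.63455182 0.10469565 0.24      ] [0.63616873 0.1067683  0.24      ]
```

```bash
cat >> h.py <<'E'
from scipy.spatial.transform import Rotation as Ro
def delta(pos,yang):
    s=status.read_state(); R=Ro.from_rotvec(s['tcp_rot'])
    c,n=np.cos(np.radians(yang)),np.sin(np.radians(yang))
    T=Ro.from_matrix(np.array([[-n*-1,c,0],[-c,n,0],[0,0,-1.]]))
    d=R.inv().apply(np.array(pos)-s['tool_pos']); r=(R.inv()*T).as_rotvec()
    print(np.round(s['time'],2),'d',np.round(d,4),'r',np.round(r,4),'F',np.round(s['wrist_force'],1),'w',round(s['width'],3))
E
python3 -c "
from h import *
delta([.635,.106,.31],-29.8); delta([.50,.33,.31],20)"
```

```text
Traceback (most recent call last):
  File "h.py", line 22, in delta
    T=Ro.from_matrix(np.array([[-n*-1,c,0],[-c,n,0],[0,0,-1.]]))
  File "scipy/spatial/transform/_rotation.pyx", line 1143, in scipy.spatial.transform._rotation.Rotation.from_matrix
ValueError: Non-positive determinant (left-handed or null coordinate frame) in rotation matrix 0: [[-0.49697396  0.86776545  0.        ]
 [-0.86776545 -0.49697396  0.        ]
 [ 0.          0.         -1.        ]].
```

```bash
sed -i 's/\[\[-n\*-1,c,0\],\[-c,n,0\]/[[-n,c,0],[c,n,0]/' h.py
python3 -c "
from h import *
delta([.635,.106,.31],-29.8); delta([.50,.33,.31],18)"
```

```text
0.1 d [-0.5201 -0.2951 -0.0794] r [-1.6000e-03  1.6000e-03  1.6261e+00] F [ 0.4  0.9 -0.3] w 0.996
0.1 d [-0.299  -0.1554 -0.0796] r [-2.000e-03  7.000e-04  7.918e-01] F [ 0.4  0.9 -0.3] w 0.996
```

Request:
apply_moves --pt "-0.01 -0.005 -0.03 0 0 0.1 0" --pt "-0.04 -0.02 -0.05 0 0 0.2 0" --pt "-0.075 -0.038 -0.07 0 0 0.3 0" --pt "-0.11 -0.056 -0.08 0 0 0.4 0" --pt "-0.145 -0.074 -0.08 0 0 0.5 0" --pt "-0.18 -0.092 -0.08 0 0 0.6 0" --pt "-0.215 -0.11 -0.08 0 0 0.7 0" --pt "-0.25 -0.13 -0.08 0 0 0.8 0"

```text
time: 0.77
tool_pos: [0.4684, 0.3735, 0.3109]
tcp_rot: [-1.863, -2.53, 0.0]
wrist_force: [1.0, -0.3, -0.1]
width: 1.003
```

```bash
python3 -c "
from h import *
delta([.635,.106,.31],-29.8)"
```

```text
0.77 d [-0.3049  0.0797  0.0009] r [-3.000e-04  1.000e-04  8.215e-01] F [ 1.  -0.3 -0.1] w 1.003
```

Request:
apply_moves --pt "-0.038 0.01 0 0 0 0.1 0" --pt "-0.076 0.02 0 0 0 0.21 0" --pt "-0.114 0.03 0 0 0 0.32 0" --pt "-0.152 0.04 0 0 0 0.43 0" --pt "-0.19 0.05 0 0 0 0.53 0" --pt "-0.228 0.06 0 0 0 0.63 0" --pt "-0.266 0.07 0 0 0 0.73 0" --pt "-0.303 0.08 0 0 0 0.82 0"

```text
time: 1.43
tool_pos: [0.6358, 0.1083, 0.3107]
tcp_rot: [-2.717, -1.577, 0.001]
wrist_force: [0.4, 0.5, -0.3]
width: 0.999
```

```bash
python3 - <<'E'
from h import *
delta([.635,.106,.25],-29.8); delta([.635,.106,.209],-29.8)
a=shot('scene','s1',(300,140,430,290),4); cv2.imwrite('pics/s1.png',a)
E
```

```text
1.43 d [-0.0023  0.0005  0.0607] r [-0.0007  0.0006  0.0009] F [ 0.4  0.5 -0.3] w 0.999
1.43 d [-0.0023  0.0005  0.1017] r [-0.0007  0.0006  0.0009] F [ 0.4  0.5 -0.3] w 0.999
```

View pics/s1.png

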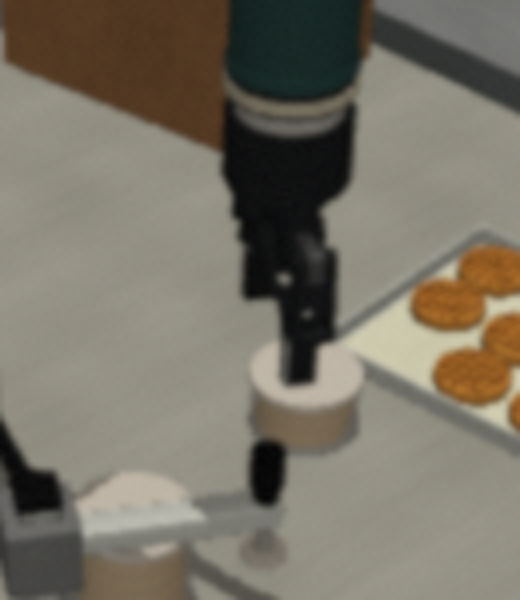

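Request:
apply_moves --pt "-0.002 0 0.03 0 0 0 0" --pt "-0.002 0 0.055 0 0 0 0" --pt "-0.002 0 0.075 0 0 0 0" --pt "-0.002 0 0.09 0 0 0 0.1" --pt "-0.002 0 0.1 0 0 0 0.2" --pt "-0.002 0 0.1 0 0 0 0.4" --pt "-0.002 0 0.1 0 0 0 0.5" --pt "-0.002 0 0.1 0 0 0 0.55" --squeeze 25

```text
time: 2.15
tool_pos: [0.6351, 0.1088, 0.2126]
tcp_rot: [2.712, 1.584, 0.003]
wrist_force: [-0.5, 0.5, 1.0]
width: 0.45
```

Request:
apply_moves --pt "0 0 0 0 0 0 0.65" --pt "0 0 0 0 0 0 0.75" --pt "0 0 0 0 0 0 0.9" --pt "0 0 0 0 0 0 1" --pt "0 0 0 0 0 0 1" --pt "0 0 0 0 0 0 1" --squeeze 25

```text
time: 2.65
tool_pos: [0.6358, 0.1087, 0.2124]
tcp_rot: [2.712, 1.583, 0.005]
wrist_force: [5.7, 0.4, 1.8]
width: 0.268
```

```bash
python3 - <<'E'
from h import *
delta([.635,.106,.209],-29.8)
cv2.imwrite('pics/t2.png',shot('top','t2',(280,165,400,265),6))
print(status.read_state()['tool_pos'])
E
```

```text
2.65 d [-0.0027  0.0006  0.0034] r [ 0.0031 -0.0022  0.0061] F [5.7 0.4 1.8] w 0.268
[0.63584755 0.10868245 0.21230453]
```

View pics/t2.png

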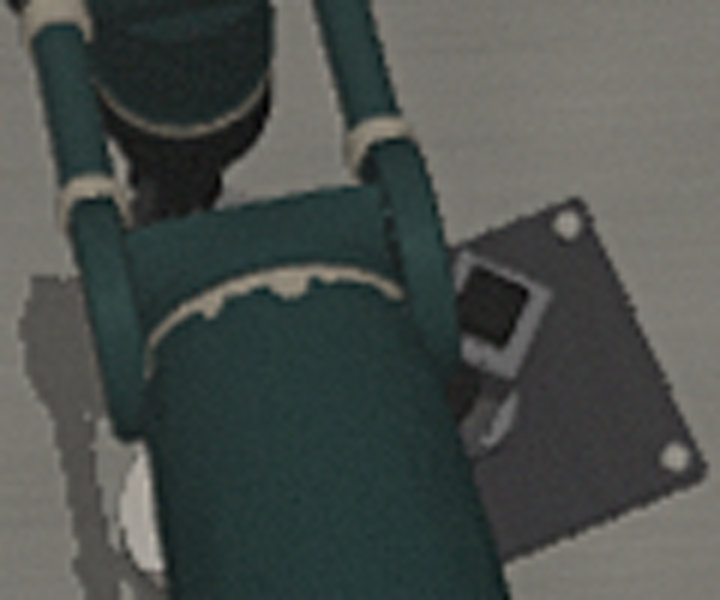

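Request:
apply_moves --pt "-0.0003 -0.0089 0 0 0 -0.058 1" --pt "-0.001 -0.0177 0 0 0 -0.116 1" --pt "-0.0023 -0.0265 0 0 0 -0.174 1" --pt "-0.0041 -0.0352 0 0 0 -0.232 1" --pt "-0.0064 -0.0438 0 0 0 -0.29 1" --pt "-0.0092 -0.0522 0 0 0 -0.348 1" --pt "-0.0124 -0.0604 0 0 0 -0.406 1" --pt "-0.0162 -0.0685 0 0 0 -0.464 1" --squeeze 40

```text
time: 3.37
tool_pos: [0.5677, 0.1278, 0.212]
tcp_rot: [2.271, 2.167, 0.003]
wrist_force: [5.1, -2.5, 2.4]
width: 0.269
```

Request:
apply_moves --pt "-0.0003 -0.0089 0 0 0 -0.058 1" --pt "-0.001 -0.0177 0 0 0 -0.116 1" --pt "-0.0023 -0.0265 0 0 0 -0.174 1" --pt "-0.0041 -0.0352 0 0 0 -0.232 1" --pt "-0.0064 -0.0438 0 0 0 -0.29 1" --pt "-0.0092 -0.0522 0 0 0 -0.348 1" --pt "-0.0124 -0.0604 0 0 0 -0.406 1" --pt "-0.0162 -0.0685 0 0 0 -0.464 1"

```text
time: 4.03
tool_pos: [0.4988, 0.1144, 0.2119]
tcp_rot: [1.711, 2.63, 0.002]
wrist_force: [7.9, -4.1, 0.1]
width: 0.264
```

```bash
python3 - <<'E'
from h import *
delta([.5,.110,.212],23.6)
print(status.read_state()['tool_pos'])
cv2.imwrite('pics/s3.png',shot('scene','s3',(270,180,400,330),4))
E
```

```text
4.03 d [-0.0045 -0.0007 -0.0001] r [0.0032 0.0031 0.0052] F [ 7.9 -4.1  0.1] w 0.264
[0.49884765 0.11440315 0.21193206]
```

View pics/s3.png

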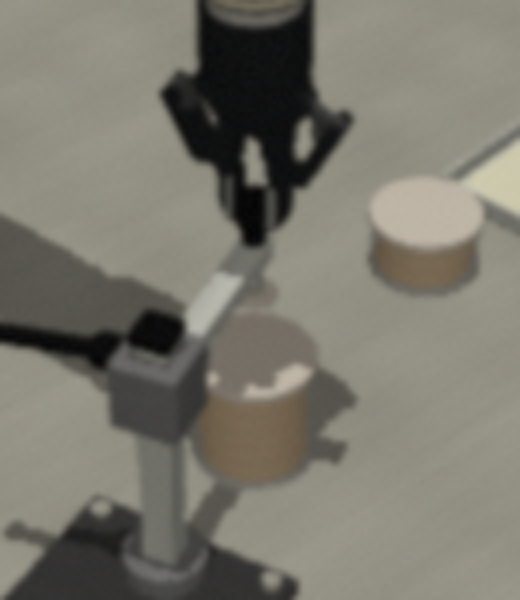

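Request:
apply_moves --pt "0 0 0.005 0 0 0 1" --pt "0 0 0.012 0 0 0 1" --pt "0 0 0.019 0 0 0 1" --pt "0 0 0.026 0 0 0 1" --pt "0 0 0.033 0 0 0 1" --pt "0 0 0.04 0 0 0 1" --pt "0 0 0.046 0 0 0 1" --pt "0 0 0.05 0 0 0 1"

```text
time: 4.75
tool_pos: [0.4977, 0.1139, 0.161]
tcp_rot: [1.715, 2.63, -0.003]
wrist_force: [2.3, -4.5, 1.2]
width: 0.266
```

Request:
apply_moves --pt "0 0 0.0005 0 0 0 1" --pt "0 0 0.001 0 0 0 1" --pt "0 0 0.0015 0 0 0 1"

```text
time: 5.0
tool_pos: [0.4977, 0.1139, 0.16]
tcp_rot: [1.715, 2.63, -0.004]
wrist_force: [1.5, -6.5, 5.1]
width: 0.268
```

Request:
apply_moves --pt "0 0 0.0005 0 0 0 1" --pt "0 0 0.001 0 0 0 1" --pt "0 0 0.0015 0 0 0 1"

```text
time: 5.25
tool_pos: [0.4978, 0.1139, 0.1599]
tcp_rot: [1.715, 2.63, -0.003]
wrist_force: [-2.1, -6.4, 12.9]
width: 0.261
```

Request:
apply_moves --pt "0 0 -0.0005 0 0 0 1" --pt "0 0 -0.001 0 0 0 1" --pt "0 0 -0.001 0 0 0 1"

```text
time: 5.5
tool_pos: [0.4977, 0.1139, 0.16]
tcp_rot: [1.715, 2.63, -0.003]
wrist_force: [1.7, -6.1, 5.1]
width: 0.265
```

```bash
python3 - <<'E'
from h import *
s=status.read_state(); print(s['wrist_force'],s['tool_pos'])
cv2.imwrite('pics/s4.png',shot('scene','s4',(290,210,370,310),6))
for z in (.095,.098): print(proj('scene',[.5,.11,z]))
E
```

```text
[ 1.73805312 -6.13159731  5.05900639] [0.49769304 0.11389449 0.15997835]
[332.43429631 267.45955122]
[332.43217677 266.672988  ]
```

View pics/s4.png

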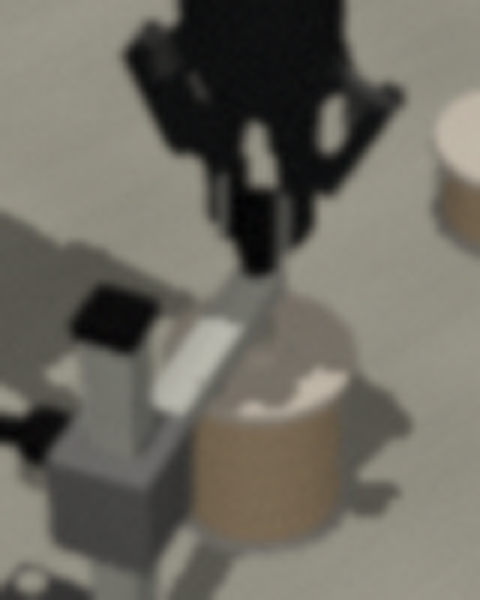

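Request:
apply_moves --pt "0 0 0 0 0 0 0.65" --pt "0 0 0 0 0 0 0.5" --pt "0 0 0 0 0 0 0.4" --pt "0 0 -0.02 0 0 0 0.4" --pt "0 0 -0.045 0 0 0 0.4" --pt "0 0 -0.075 0 0 0 0.4" --pt "0 0 -0.105 0 0 0 0.4" --pt "0 0 -0.12 0 0 0 0.4"

```text
time: 6.22
tool_pos: [0.4984, 0.1159, 0.2829]
tcp_rot: [1.716, 2.629, 0.005]
wrist_force: [0.6, -0.3, 0.1]
width: 0.599
```

```bash
python3 -c "
from h import *
delta([.40,-.20,.28],-58.5)"
```

```text
6.22 d [-0.2496 -0.2173  0.0022] r [ 0.0034 -0.0024  1.4352] F [ 0.6 -0.3  0.1] w 0.599
```

Request:
apply_moves --pt "-0.03 -0.026 0 0 0 0.11 0.4" --pt "-0.06 -0.052 0 0 0 0.22 0.4" --pt "-0.09 -0.078 0 0 0 0.33 0.4" --pt "-0.12 -0.104 0 0 0 0.44 0.4" --pt "-0.15 -0.13 0 0 0 0.55 0.4" --pt "-0.18 -0.157 0 0 0 0.66 0.4" --pt "-0.21 -0.183 0 0 0 0.77 0.4" --pt "-0.24 -0.209 0 0 0 0.88 0.4"

```text
time: 6.88
tool_pos: [0.4014, -0.1894, 0.279]
tcp_rot: [-2.678, -1.641, -0.0]
wrist_force: [1.3, -0.4, 0.7]
width: 0.599
```

```bash
python3 - <<'E'
from h import *
a=shot('scene','s5',(240,210,370,310),6); b=shot('top','t5',(290,170,410,290),5)
cv2.imwrite('pics/m5.png',np.hstack([cv2.resize(a,(400,308)),np.zeros((308,0,3),np.uint8)]))
# montage: scene x4 , top x4
A=cv2.resize(cv2.imread('pics/s5full.png')[210:330,230:330],None,fx=4,fy=4,interpolation=2)
B=cv2.resize(cv2.imread('pics/t5full.png')[170:290,300:400],None,fx=4,fy=4,interpolation=2)
cv2.imwrite('pics/m5.png',np.hstack([A,B]))
delta([.454,-.086,.165],-58.5)
E
```

```text
6.98 d [ 0.1196 -0.0012  0.1137] r [-3.000e-04  2.200e-03  5.456e-01] F [0.9 0.6 0.8] w 0.597
```

View pics/m5.png

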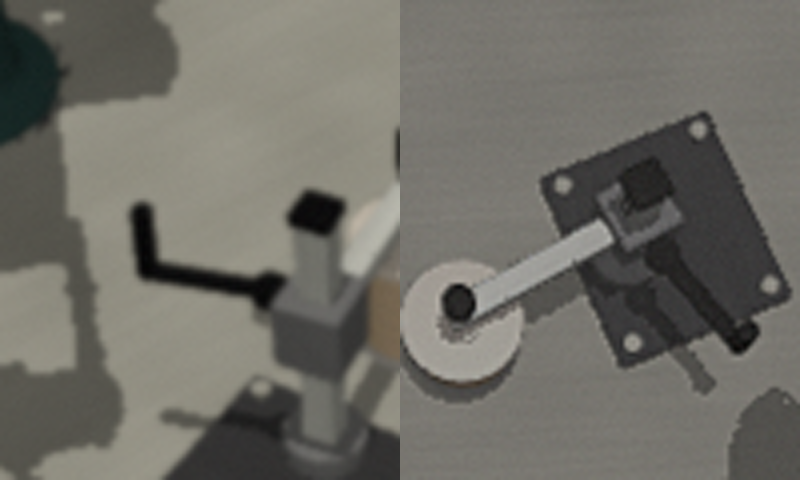

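```bash
python3 - <<'E'
from h import *
A=lambda u,v:[230+(u+.5)/4-.5,210+(v+.5)/4-.5]
B=lambda u,v:[300+(u-400+.5)/4-.5,170+(v+.5)/4-.5]
print('post',tri(A(141,208),B(746,330)))
pt=plane('top',B(746,331),.20); print(pt, plane('scene',A(141,208),.20))
print('pivot top',plane('top',B(660,254),.16))
k=plane('top',B(458,300),.185); print('knob',k); print('lid',plane('top',B(463,322),.095))
delta([.454,-.086,.165],-58.5)
E
```

```text
post (array([ 0.4584, -0.0883,  0.2024]), [array([-0.,  0.]), array([-0., -0.])])
[ 0.45807779 -0.08860037  0.2       ] [ 0.45592232 -0.08673827  0.2       ]
pivot top [ 0.52614877 -0.03787723  0.16      ]
knob [0.49775044 0.11077055 0.185     ]
lid [0.49869196 0.10842818 0.095     ]
6.98 d [ 0.1196 -0.0012  0.1137] r [-3.000e-04  2.200e-03  5.456e-01] F [0.9 0.6 0.8] w 0.597
```

```bash
python3 -c "
from h import *
delta([.457,-.0875,.215],-55.5)"
```

```text
6.98 d [0.1196 0.0021 0.0637] r [-3.000e-04  2.200e-03  4.933e-01] F [0.9 0.6 0.8] w 0.597
```

Request:
apply_moves --pt "0.03 0 0 0 0 0.1 0.4" --pt "0.06 0.001 0 0 0 0.2 0.4" --pt "0.09 0.002 0 0 0 0.3 0.4" --pt "0.12 0.002 0 0 0 0.4 0.4" --pt "0.12 0.002 0.03 0 0 0.493 0.4" --pt "0.12 0.002 0.055 0 0 0.493 0.4" --pt "0.12 0.002 0.064 0 0 0.493 0.4"

```text
time: 7.57
tool_pos: [0.456, -0.0798, 0.2112]
tcp_rot: [-2.99, -0.95, 0.009]
wrist_force: [-1.9, 0.7, -1.0]
width: 0.598
```

```bash
python3 - <<'E'
from h import *
delta([.457,-.0875,.165],-55.5)
cv2.imwrite('pics/s6.png',shot('scene','s6',(220,190,350,300),6))
E
```

```text
7.57 d [-0.0035  0.0071  0.0462] r [-0.0056  0.0042  0.013 ] F [-1.9  0.7 -1. ] w 0.598
```

View pics/s6.png

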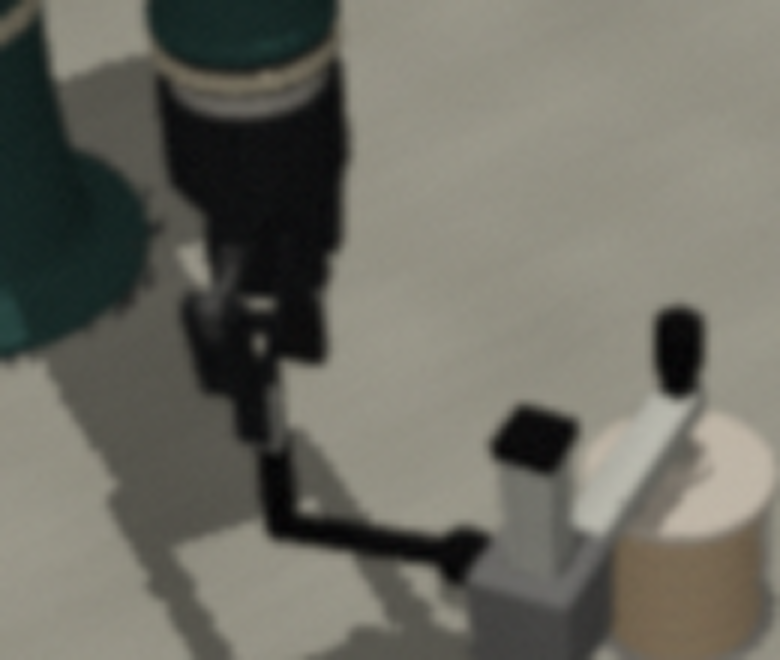

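Request:
apply_moves --pt "-0.0035 0.006 0 0 0 0.01 0.4" --pt "-0.0035 0.006 0 0 0 0.01 0.4"

```text
time: 7.78
tool_pos: [0.4596, -0.0899, 0.2163]
tcp_rot: [3.0, 0.93, 0.001]
wrist_force: [0.2, -0.7, -0.1]
width: 0.597
```

```bash
python3 -c "
from h import *
delta([.457,-.0875,.165],-55.5)"
```

```text
7.78 d [-0.0008 -0.0035  0.0513] r [ 0.0013 -0.0005 -0.0006] F [ 0.2 -0.7 -0.1] w 0.597
```

Request:
apply_moves --pt "-0.001 -0.0035 0.01 0 0 0 0.4" --pt "-0.001 -0.0035 0.025 0 0 0 0.4" --pt "-0.001 -0.0035 0.04 0 0 0 0.4" --pt "-0.001 -0.0035 0.05 0 0 0 0.5" --pt "-0.001 -0.0035 0.05 0 0 0 0.6" --pt "-0.001 -0.0035 0.05 0 0 0 0.68" --pt "-0.001 -0.0035 0.05 0 0 0 0.68" --pt "-0.001 -0.0035 0.05 0 0 0 0.68" --squeeze 20

```text
time: 8.45
tool_pos: [0.4571, -0.087, 0.1665]
tcp_rot: [2.999, 0.931, 0.003]
wrist_force: [0.1, 0.0, 0.6]
width: 0.317
```

```bash
python3 - <<'E'
from h import *
delta([.457,-.0875,.165],-55.5)
# arc deltas in the tool frame about the pivot
s=status.read_state(); R=Ro.from_rotvec(s['tcp_rot']); p=s['tool_pos']; c=np.array([.526,-.040,p[2]]); print('r',np.linalg.norm(p-c))
for th in np.arange(.09,1.5,.09):
    q=c+Ro.from_rotvec([0,0,-th]).apply(p-c); print(round(th,2),np.round(R.inv().apply(q-p),4))
E
```

```text
8.45 d [-0.0004  0.0004  0.0015] r [ 0.0016 -0.0015 -0.0005] F [0.1 0.  0.6] w 0.317
r 0.08340897283223597
0.09 [ 0.0004 -0.0075 -0.    ]
0.18 [ 0.0014 -0.0149 -0.    ]
0.27 [ 0.0031 -0.0222 -0.    ]
0.36 [ 0.0054 -0.0294 -0.    ]
0.45 [ 0.0084 -0.0363 -0.    ]
0.54 [ 0.012  -0.0428 -0.0001]
0.63 [ 0.0162 -0.0491 -0.0001]
0.72 [ 0.0209 -0.0549 -0.0001]
0.81 [ 0.0261 -0.0603 -0.0001]
0.9 [ 0.0318 -0.0652 -0.0001]
0.99 [ 0.0379 -0.0696 -0.0001]
1.08 [ 0.0443 -0.0734 -0.0001]
1.17 [ 0.0511 -0.0766 -0.    ]
1.26 [ 0.0581 -0.0792 -0.    ]
1.35 [ 0.0654 -0.0812 -0.    ]
1.44 [ 0.0728 -0.0825 -0.    ]
```

Request:
apply_moves --pt "0.0004 -0.0075 0 0 0 0.09 0.68" --pt "0.0014 -0.0149 0 0 0 0.18 0.68" --pt "0.0031 -0.0222 0 0 0 0.27 0.68" --pt "0.0054 -0.0294 0 0 0 0.36 0.68" --pt "0.0084 -0.0363 0 0 0 0.45 0.68" --pt "0.012 -0.0428 0 0 0 0.54 0.68" --pt "0.0162 -0.0491 0 0 0 0.63 0.68" --pt "0.0209 -0.0549 0 0 0 0.72 0.68"

```text
time: 9.12
tool_pos: [0.4435, -0.0298, 0.1667]
tcp_rot: [3.135, -0.192, 0.005]
wrist_force: [1.5, -2.2, 1.4]
width: 0.324
```

Request:
apply_moves --pt "0.0004 -0.0075 0 0 0 0.09 0.68" --pt "0.0014 -0.0149 0 0 0 0.18 0.68" --pt "0.0031 -0.0222 0 0 0 0.27 0.68" --pt "0.0054 -0.0294 0 0 0 0.36 0.68" --pt "0.0084 -0.0363 0 0 0 0.44 0.68" --pt "0.009 -0.038 0 0 0 0.46 0.68"

```text
time: 9.62
tool_pos: [0.4569, 0.0074, 0.1665]
tcp_rot: [-3.01, 0.898, -0.003]
wrist_force: [0.5, -1.1, 1.0]
width: 0.318
```

```bash
python3 - <<'E'
from h import *
s=status.read_state(); p=s['tool_pos']-[.526,-.04,0]; print(s['tool_pos'],np.hypot(*p[:2]),np.degrees(np.arctan2(p[1],p[0])),s['wrist_force'],s['width'],s['q'][5])
cv2.imwrite('pics/s7.png',shot('scene','s7',(230,180,370,300),5))
E
```

```text
[0.45687898 0.00737958 0.16650031] 0.08380059815836599 145.57099031514915 [ 0.48874298 -1.05546894  1.03668134] 0.31769654671834147 2.1129062793490965
```

View pics/s7.png

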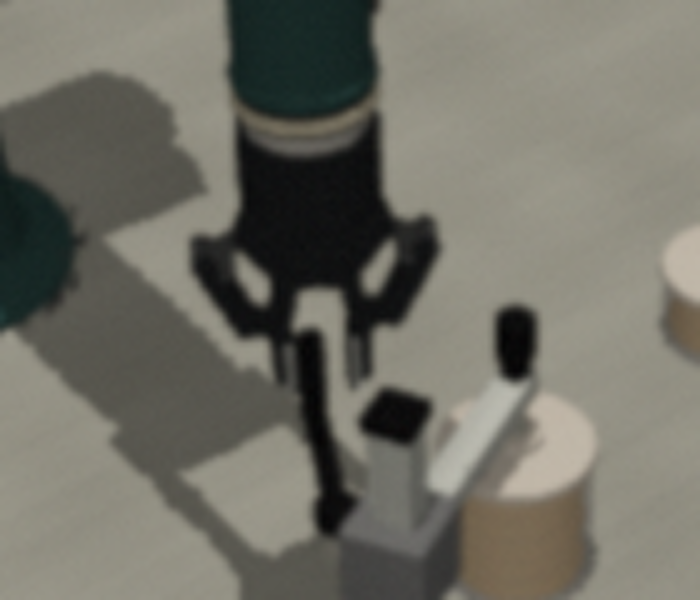

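Request:
apply_moves --pt "0.0 -0.003 0 0 0 0.035 0.68" --pt "0.0005 -0.006 0 0 0 0.07 0.68" --pt "0.001 -0.008 0 0 0 0.1 0.68" --pt "0.001 -0.008 0 0 0 0.1 0.68"

```text
time: 10.0
tool_pos: [0.4591, 0.0109, 0.1657]
tcp_rot: [2.958, -1.04, -0.004]
wrist_force: [-6.9, -8.1, 5.3]
width: 0.319
```

Request:
apply_moves --pt "0.0 -0.002 0 0 0 0.02 0.68" --pt "0.0005 -0.004 0 0 0 0.04 0.68" --pt "0.0005 -0.004 0 0 0 0.04 0.68"

```text
time: 10.25
tool_pos: [0.4598, 0.0113, 0.1656]
tcp_rot: [2.932, -1.095, -0.009]
wrist_force: [-14.5, -16.9, 11.6]
width: 0.317
```

Request:
apply_moves --pt "0 0.004 0 0 0 -0.04 0.68" --pt "0 0.008 0 0 0 -0.08 0.68" --pt "0 0.01 0 0 0 -0.1 0.68"

```text
time: 10.5
tool_pos: [0.4571, 0.0079, 0.1656]
tcp_rot: [-2.994, 0.952, -0.001]
wrist_force: [0.1, 0.6, 0.1]
width: 0.317
```

```bash
python3 - <<'E'
from h import *
s=status.read_state(); print(s['tool_pos'],s['wrist_force'])
cv2.imwrite('pics/s8.png',shot('scene','s8',(250,190,370,300),6))
E
```

```text
[0.45711398 0.00789412 0.16564615] [0.09963805 0.60608001 0.06256607]
```

View pics/s8.png

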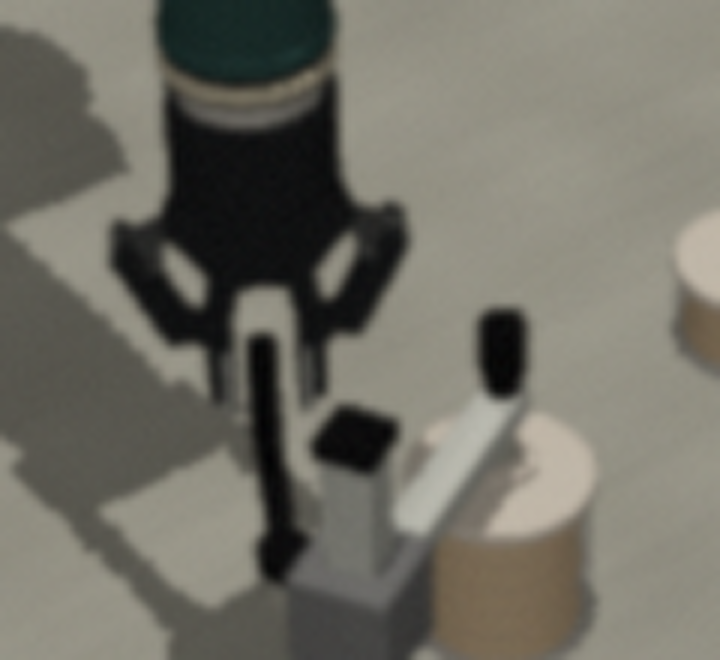

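Request:
apply_moves --pt "0 0 -0.01 0 0 0 0.6" --pt "0 0 -0.03 0 0 0 0.5" --pt "0 0 -0.06 0 0 0 0.5" --pt "0 0 -0.09 0 0 0 0.5" --pt "0 0 -0.12 0 0 0 0.5" --pt "0 0.035 -0.14 0 0 -0.1 0.5" --pt "0 0.07 -0.14 0 0 -0.2 0.5" --pt "0 0.1 -0.14 0 0 -0.3 0.5"

```text
time: 11.22
tool_pos: [0.3999, -0.0739, 0.3087]
tcp_rot: [3.103, -0.487, 0.008]
wrist_force: [0.5, -0.7, 0.1]
width: 0.5
```

Request:
apply_moves --pt "0 0.035 0 0 0 -0.1 0.5" --pt "0 0.07 0 0 0 -0.2 0.5" --pt "0 0.1 0 0 0 -0.3 0.5" --pt "0 0.12 0 0 0 -0.3 0.5" --pt "0 0.12 0 0 0 -0.3 0.5"

```text
time: 11.63
tool_pos: [0.361, -0.1899, 0.3064]
tcp_rot: [3.139, -0.035, 0.001]
wrist_force: [0.3, -0.7, -0.1]
width: 0.503
```

```bash
python3 - <<'E'
from h import *
s=status.read_state(); print(s['time'],s['tool_pos'],s['wrist_force'])
shot('scene','s9',(0,0,9,9),1); shot('top','t9',(0,0,9,9),1)
A=cv2.resize(cv2.imread('pics/s9full.png')[215:315,265:365],None,fx=4,fy=4,interpolation=2)
B=cv2.resize(cv2.imread('pics/t9full.png')[180:280,290:390],None,fx=4,fy=4,interpolation=2)
cv2.imwrite('pics/m9.png',np.hstack([A,B]))
E
```

```text
11.6333 [ 0.36097809 -0.18994424  0.3063888 ] [ 0.28068378 -0.73100708 -0.11729871]
```

```bash
python3 - <<'E'
from h import *
pred={}
piv=np.array([.526,-.040]);
for th in(1.0,1.1,1.25):
    a=np.radians(214.5)-th; X=[*(piv+.085*np.array([np.cos(a),np.sin(a)])),.20]; print('pred post top',th,proj('top',X).round(1),proj('scene',X).round(1))
for f,bx in (('t',(295,185,395,285)),('s',(260,215,350,320))):
  for k in '59':
    im=cv2.imread(f'pics/{f}{k}full.png'); x0,y0,x1,y1=bx; c=im[y0:y1,x0:x1].astype(int)
    m=(c.max(2)<(36 if f=='t' else 30)).astype(np.uint8); n,l,s,ce=cv2.connectedComponentsWithStats(m)
    print(f+k,'black',[((ce[i]+[x0,y0]).round(1).tolist(),(s[i]+[x0,y0,0,0,0]).tolist()) for i in range(1,n) if s[i,4]>15])
    m=((c[:,:,2]-c[:,:,0]>6)&(c.min(2)>110)).astype(np.uint8); n,l,s,ce=cv2.connectedComponentsWithStats(m)
    print('   lid',[((ce[i]+[x0,y0]).round(1).tolist(),s[i].tolist()) for i in range(1,n) if s[i,4]>60])
    g=cv2.cvtColor(im,6)
  d=cv2.absdiff(cv2.imread(f'pics/{f}5full.png'),cv2.imread(f'pics/{f}9full.png')).max(2)
  r=d[235:280,300:333] if f=='t' else d[236:305,318:352]
  print('change near tub+knob: mean',r.mean(),'n>25',(r>25).sum(), 'of',r.size)
# tub shift between first and last top pictures, other tubs
a=cv2.cvtColor(cv2.imread('pics/top0.png'),6); b=cv2.cvtColor(cv2.imread('pics/t9full.png'),6)
for n,(x,y) in {'left':(232,166),'near':(234,282),'right':(462,243),'target':(315,250)}.items():
    h=30; r=cv2.matchTemplate(b[y-h:y+h,x-h:x+h],a[y-20:y+20,x-20:x+20],5); print(n,np.array(cv2.minMaxLoc(r)[3])-10,round(r.max(),3))
E
```

```text
pred post top 1.0 [357.4 258.1] [287.1 247.5]
pred post top 1.1 [354.6 257. ] [290.2 246.9]
pred post top 1.25 [350.5 254.9] [294.9 246.5]
t5 black [([314.6, 245.2], [311, 241, 8, 9, 25]), ([383.8, 253.0], [378, 248, 11, 10, 42])]
   lid [([335.7, 234.0], [0, 0, 100, 100, 5000])]
t9 black [([314.2, 244.5], [311, 241, 7, 8, 25]), ([353.3, 256.0], [350, 250, 9, 11, 35])]
   lid [([337.0, 234.7], [0, 0, 100, 100, 4400])]
change near tub+knob: mean 5.203367003367004 n>25 66 of 1485
s5 black [([332.5, 247.9], [330, 242, 6, 13, 68]), ([308.7, 263.0], [303, 259, 12, 9, 80]), ([278.6, 276.8], [264, 262, 36, 25, 170])]
   lid [([300.5, 255.5], [0, 0, 90, 105, 5941]), ([338.6, 309.5], [63, 76, 27, 29, 458])]
s9 black [([333.4, 248.2], [331, 243, 6, 12, 66]), ([294.7, 267.0], [292, 247, 8, 39, 131]), ([308.7, 263.0], [303, 259, 12, 9, 80])]
   lid [([299.3, 256.5], [0, 0, 90, 105, 6012]), ([338.7, 309.5], [63, 76, 27, 29, 454])]
change near tub+knob: mean 3.5959079283887467 n>25 40 of 2346
left [0 0] 0.996
near [0 0] 0.997
right [ 9 10] 0.24
target [0 0] 0.548
```

```bash
python3 - <<'E'
from h import *
im=cv2.imread('pics/s9full.png').max(2); m=im<40
for y in range(244,262,2): x=np.where(m[y,286:303])[0]+286; print(y,x.tolist())
for u in [(294.5,248.5),(295.5,248.5)]:
    p=plane('scene',u,.20)[:2]-[.526,-.04]; print(p,np.hypot(*p),'lever',np.radians(214.5)-np.arctan2(p[1],p[0]))
p=plane('top',(353.5,255),.20)[:2]-[.526,-.04]; print('top',p,np.hypot(*p),np.radians(214.5)-np.arctan2(p[1],p[0]))
a=cv2.imread('pics/scene0.png'); b=cv2.imread('pics/s9full.png')
for n,(x,y) in {'right':(197,362),'far':(468,298),'near':(376,238),'target low part':(334,294)}.items():
    h=12 if n[0]=='t' else 22
    hh=6 if n[0]=='t' else 22
    r=cv2.matchTemplate(b[y-hh-4:y+hh+4,x-h-4:x+h+4],a[y-hh:y+hh,x-h:x+h],5); print(n,np.array(cv2.minMaxLoc(r)[3])-4,round(r.max(),3))
print(status.read_state()['time'])
E
```

```text
244 []
246 [293]
248 [292, 293, 294]
250 [292, 293, 294, 295]
252 [292, 293, 294, 295]
254 [292, 293, 294, 295]
256 [292, 293, 294, 295]
258 [292, 293, 294, 295]
260 [292, 293, 294, 295]
[-0.06156198  0.04512008] 0.07632626311389586 lever 1.2346193382791122
[-0.05976488  0.04713442] 0.0761150072882375 lever 1.2699291250541034
top [-0.06874309  0.04302657] 0.08109807466382839 1.1613876255214506
right [0 0] 1.0
far [0 0] 0.999
near [0 0] 0.778
target low part [0 0] 0.928
11.7333
```

```bash
python3 - <<'E'
from h import *
print(tri([333.4,248.2],[314.2,244.5]), tri([332.5,247.9],[314.6,245.2]), 'expect knob mid z .170, top .185')
from workcell import job
print(job.finish_job())
E
```

```text
(array([0.5022, 0.1111, 0.1669]), [array([-0.2,  0. ]), array([-0.2, -0.1])]) (array([0.4999, 0.11  , 0.1672]), [array([-0.2,  0. ]), array([-0.1, -0.1])]) expect knob mid z .170, top .185
the job is handed in; nothing more can be done
None
```

The gauge is set to the tall (95 mm) tub in front of its column, the clamp lever is locked, and the job was handed in at about 12 s with the robot touching nothing.

- **Stop:** I swung the arm over the tub and lowered the stop until the force showed the foot on the lid. That peaked at about 13 N, and I eased off to 5 N before letting go. Contact came about 3 mm higher on the gripper than I had computed. The likely cause is that closing the pads nudged the knob down a little when I gripped it.
- **Lever:** I swung it to its end stop, where it stalled at about 22 N sideways on the lever, more than intended. The pictures put it at about 1.16 to 1.27 rad, against a lock threshold of 1.0.
- **Column:** The end-stop push swivelled it by about 2 mm at the knob. By the cameras the knob, and so the foot, stands within about 4 mm of the lid's centre. The knob's height, about 0.167 m, fits a foot resting on the lid (0.170 m expected).
- **Tubs:** By picture matching, none of the tubs had moved. The match for the target tub is less certain, because the knob and arm cover part of it: 0.55 from above and 0.93 on its lower part in the scene view.

I could not view the final picture because the viewing limit was reached, so the last checks are numerical only.

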